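# Find the high spot of a sample carousel with a plunger indicator

## Robot

A 7-joint arm with a two-finger parallel gripper is mounted at the origin on the work surface. World frame = base frame: x ahead of the robot, y to its left, z up, the work surface at z = 0. Lengths are in m, angles in rad, forces in N, time in s.
With the tool pointing down it reaches from about 0.425 to 0.95 m from the base axis. Payload 4.7 kg.
Tool frame: the origin (TCP) lies on the centre line of the jaws, within the pads' length; the fingertips stand 22 mm ahead of it and the grasp point (between the pads) lies 3 mm ahead of it (arm.tip_reach is the distance from the TCP to the fingertips, in m); z points along the fingers, x is the direction in which the jaws open and shut, and the axes are right-handed (so a half turn about z gives the same grasp; the last joint's range is limited). The gripper opens to 85 mm and grips with 20 to 120 N. Pads are 22 mm wide; open, the fingers measure 114 mm over their backs; the gripper's body (76 mm by 85 mm) begins 54 mm behind the grasp point. The pads swing forward as they close: fully open they stand 13 mm farther back than shut.
Start: joints at [-1.177, 0.469, -0.049, 1.532, 0.024, 1.141, -0.082], TCP at [0.277, 0.616, 0.253] pointing down, gripper open.
Joint ranges: [-2.59, 2.59], [-0.33, 1.99], [-1.39, 1.29], [0.1, 2.45], [-1.04, 4.18], [0.21, 1.99], [-2.66, 2.66]. Speed limits (rad/s): [2.57, 2.57, 3.14, 3.14, 3.14, 3.14, 3.14].

## Interface

Orientations are given as a rotation vector (axis times angle).
In Python, from plant import arm gives the robot as it stands.
- The arm moves only by the shell command python3 -m handwheel 'ROWS' [FORCE]. ROWS is a JSON object of lists of equal length, an entry for each row: "offset": the shift along the tool's x, y, z in m, a list of three; "twist": the turn, a rotation vector about the tool's x, y, z in rad, a list of three; "jaw": the opening, from 0 (shut) to 1 (fully open). A call has 1 to 10 rows; each row shifts and turns the commanded pose from where the row before left it, along the tool's axes as they then stand; what a row does not reach is not made up. A row lasts 1/10 s, in which the tool goes at most 50 mm and 8.59 degrees, less where a joint would pass 70% of its speed; a pose out of reach is approached as far as the arm can. A call is refused whole if a number of a shift passes 0.05 or a number of a turn 0.15, either way. A call with a gripper value outside its range is refused whole. The fingers move at their own pace and stop on an object; FORCE is the grip in N (left out, the last holds). Time passes only in rows, so rows that do not move let the fingers close. It gives the time, the measured TCP pose, the force and the opening at its end, in the units of the state.
- arm.read_state(): the state, without advancing time (a new reading comes with each control period).
- arm.grab_frame(name): name is "side" or "top" or "wrist"; returns (picture, depth): 480x640x3 uint8, red, green, blue; 480x640 float32, m along the optical axis (not along the pixel's ray), 0 where there is no reading.
- arm.camera_params(name): a dict with "vertical_fov" (degrees; the focal length in pixels is half the picture's height over the tangent of half this angle, whatever the lens; pixels are square), "cx", "cy" (the principal point, pixels), "k1" (the pictures are not rectified: a ray, as slopes to the right and down, at radius r is drawn at 1 + k1 r^2 times it, then the intrinsics apply), "rvec" (rotation vector, rad) and "tvec" (3), from world to camera coordinates, as OpenCV has them. Camera axes: x right, y down, z forward; pixel columns grow to the right and rows downward; lengths in m; the calibration is good to about 2 mm. A picture is of the moment at which its call begins: read the wrist's pose just before it. camera_params takes no time and is no camera call; for the wrist camera it gives the pose at the moment of the call.
- arm.sign_off(): hands the job in, once; it reports no verdict.
The state is a dict: "time_s": time; "joint_pos": joint angles; "qvel": joint speeds; "joint_torque": joint torques, N m; "position": TCP position; "ee_rot": TCP orientation; "wrist_force": force on the tool from outside, world axes, zero at the start; "torque": the same for the moment, N m; "grip_width": finger opening in m.
Only numpy, scipy, OpenCV 4.12 (cv2) and the standard library are available. Lean on these libraries where they do the work, as an engineer would, in place of code of your own. Each camera call takes 0.05 s, during which the arm holds its last target.

## Task

On the stand with the sprung plunger indicator, first slide the indicator fully up to its stop, so that its plunger is pressed against the rim of the carousel. Then, with it pressing, turn the carousel by its crank pin until the high spot of the rim is centred under the plunger, and let go. Leave the smaller spare carousel on the bench where it is.

Things in the scene. Friction and masses are not known exactly. Their poses are not given: they have to be found in the camera images.
- slide_knob (a point): Black upright round knob, 22 mm thick, 62 to 100 mm above the bench, on the indicator's grey carriage (top 52 mm; flat dial behind it, 53 mm). Point: on its axis, 85 mm up. Own +y: level, along the track, away from the carousel. The track's line meets the carousel's axis: 140 mm from knob to axis at the stop, 180 to 200 mm at the start. Slides with 6 N friction, stays where left.
- crank_pin (a point): Upright 15 mm steel pin, top 115 mm, on the stand's aluminium carousel (radius 75 mm, top 54 mm above bench). Point: on its axis, 98 mm up. Own +x: level, outward from the carousel's vertical axis, 55 mm away. The rim's high spot, a rounded lobe to 88 mm radius, is opposite the pin, so it meets the plunger when pin, axis and knob are in line in that order. Turns freely, 0.15 N m friction.
- plunger (a joint): How far the indicator's sprung plunger (level rod with ball tip on the carriage, facing the carousel's rim, 42 mm above the bench) is pushed in, m: 0 out, 0.026 its limit. With the carriage at its stop: about 0.008 on the plain rim, 0.021 on the centre of the high spot, 0.018 at 10 degrees off it. Soft spring, under 3 N.
- spare_carousel: Bystander to leave alone: a smaller plain aluminium disc without lobe, 110 mm diameter, 22 mm thick, lying loose on the bench to the left (+y), with a thin 12 mm pin, top 57 mm above the bench. Origin: centre of its underside.

How it is judged:
By the outcome, as a careful person would: the job done as asked, in the order asked, and still so for the second after the job is handed in, with the robot touching nothing.
It also fails if it takes over 48 s, if anything falls off the work surface, if the arm or the gripper's body presses on something with over 40 N, if the wrist force passes 120 N, or if a joint passes its speed limit or range.

## Working session

There is one attempt and no reset: what is moved stays moved. The work goes in short steps, Python scripts to look and compute and a shell command to move; the robot and the scene stay as the last step left them, time stands still between calls to the robot, and variables do not carry over. Pictures are saved under pics/ and viewed, and the job is handed in when it is done.

```bash
ls; mkdir -p pics; cat > h.py <<'E'
import numpy as np, cv2
from plant import arm
def cam(n):
    p=arm.camera_params(n); f=240/np.tan(np.radians(p["vertical_fov"])/2)
    R=cv2.Rodrigues(np.array(p["rvec"],float))[0]; t=np.array(p["tvec"],float)
    K=np.array([[f,0,p["cx"]],[0,f,p["cy"]],[0,0,1.]]); D=np.array([p["k1"],0,0,0,0.])
    return K,D,R,t
def ray(c,uv):
    K,D,R,t=c; n=cv2.undistortPoints(np.array(uv,float).reshape(-1,1,2),K,D).reshape(-1,2)
    d=np.c_[n,np.ones(len(n))]@R; return -R.T@t,d
def onplane(c,uv,z):
    o,d=ray(c,uv); return o+d*((z-o[2])/d[:,2])[:,None]
def proj(c,P):
    K,D,R,t=c; return cv2.projectPoints(np.array(P,float).reshape(-1,1,3),cv2.Rodrigues(R)[0],t,K,D)[0].reshape(-1,2)
E
python3 - <<'E'
from h import *
for n in("side","top"):
    im,d=arm.grab_frame(n); cv2.imwrite(f"pics/{n}0.png",im[:,:,::-1]); np.save(f"{n}0.npy",d); np.save(f"{n}0im.npy",im)
    c=cam(n); print(n,-c[2].T@c[3],c[2][2],c[0][0,0],c[1][0])
s=arm.read_state(); print({k:np.round(v,3) for k,v in s.items()})
E
```

```text
pics
side [ 0.17094686 -0.37021052  0.60995043] [ 0.51266789  0.5739108  -0.63859066] 456.84736779929466 0.031130631726610552
top [0.45833851 0.09118626 0.91712822] [ 0.12954927  0.01843467 -0.99140161] 469.7911929546088 -0.0736914639740407
{'time_s': np.float64(0.1), 'joint_pos': array([-1.177,  0.469, -0.049,  1.534,  0.024,  1.141, -0.082]), 'qvel': array([ 0.   , -0.002,  0.002, -0.003,  0.002,  0.   ,  0.001]), 'joint_torque': array([ 0.0000e+00, -5.1151e+01, -4.7000e-02, -2.3839e+01,  1.1000e-02,
        4.0000e-03,  0.0000e+00]), 'position': array([0.277, 0.615, 0.252]), 'ee_rot': array([ 2.637e+00,  1.705e+00, -2.000e-03]), 'wrist_force': array([-0.252, -0.855, -0.094]), 'torque': array([ 0.013,  0.079, -0.015]), 'grip_width': np.float64(0.085)}
```

View pics/top0.png

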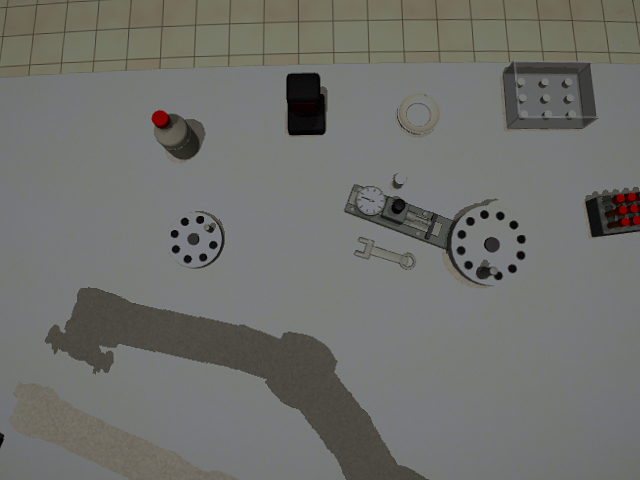

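View pics/side0.png

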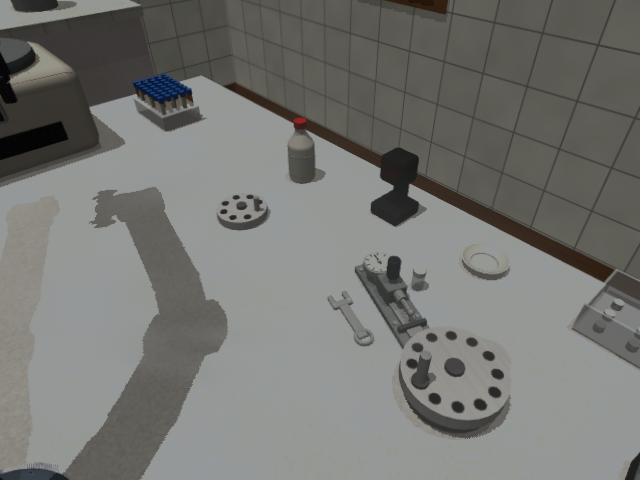

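```bash
python3 - <<'E'
import cv2,numpy as np
a=cv2.imread("pics/top0.png")[160:300,330:540]; b=cv2.imread("pics/side0.png")[235:435,320:520]
a=cv2.resize(a,None,fx=3.8,fy=3.8,interpolation=cv2.INTER_CUBIC);b=cv2.resize(b,None,fx=3,fy=3,interpolation=cv2.INTER_CUBIC)
cv2.imwrite("pics/c1.png",cv2.convertScaleAbs(a,alpha=1.5));cv2.imwrite("pics/c2.png",cv2.convertScaleAbs(b,alpha=1.5))
E
```

```text
(no output)
```

View pics/c1.png

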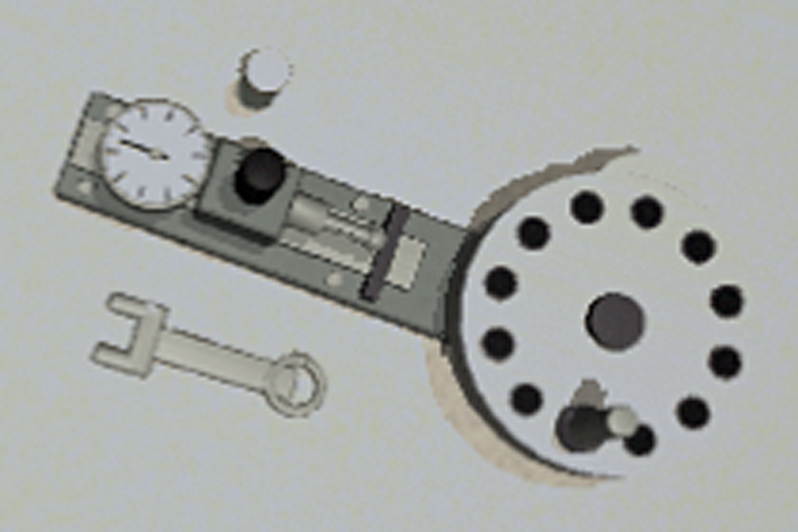

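View pics/c2.png

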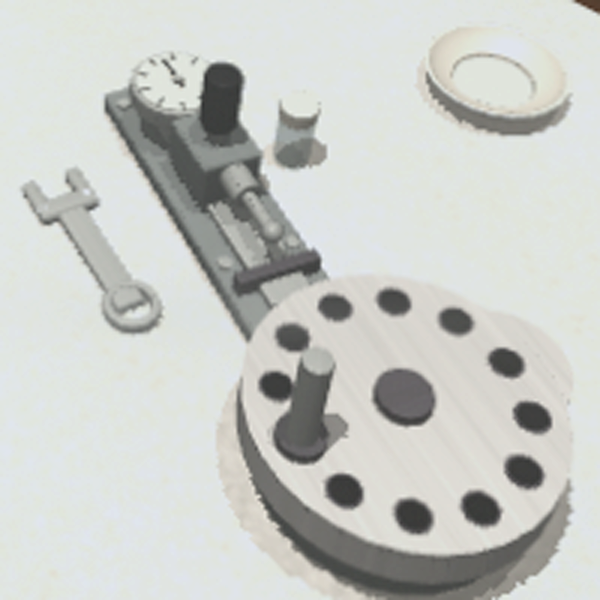

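```bash
python3 - <<'E'
from h import *
t=cam("top");s=cam("side")
def tri(a,b):
    o1,d1=ray(t,[a]);o2,d2=ray(s,[b]);d1=d1[0];d2=d2[0]
    A=np.c_[d1,-d2];x=np.linalg.lstsq(A,o2-o1,rcond=None)[0];p,q=o1+x[0]*d1,o2+x[1]*d2
    return (p+q)/2,np.linalg.norm(p-q)
for n,a,b,z in(("hub",(491.8,244.7),(454.7,367),.056),("pintop",(493.9,270.5),(426,355),.115),("knobtop",(399.7,204.7),(394.7,259.7),.1),("pinbase",(483.2,272.6),(421,382),.058)):
    print(n,onplane(t,[a],z)[0].round(4),onplane(s,[b],z)[0].round(4),tri(a,b)[0].round(4))
# track strip edges in top: corners z ~?  
P=onplane(t,[(330+95/3.8,160+92/3.8),(330+57/3.8,160+195/3.8),(330+470/3.8,160+225/3.8),(330+440/3.8,160+335/3.8)],0.02);print(P.round(4))
a=(P[2]+P[3]-P[0]-P[1])/2;print(np.degrees(np.arctan2(a[1],a[0])))
print("spare",onplane(t,[(193,239)],.025))
# holes centroid -> carousel centre
im=np.load("top0im.npy")
E
```

```text
hub [ 0.5558 -0.2143  0.056 ] [ 0.5586 -0.212   0.056 ] [ 0.5556 -0.213   0.06  ]
pintop [ 0.5046 -0.1944  0.115 ] [ 0.5051 -0.1937  0.115 ] [ 0.5046 -0.1941  0.1159]
knobtop [ 0.6247 -0.0389  0.1   ] [ 0.6262 -0.0384  0.1   ] [ 0.6248 -0.039   0.1011]
pinbase [ 0.5044 -0.1946  0.058 ] [ 0.5037 -0.1959  0.058 ] [ 0.5046 -0.1953  0.0563]
[[ 0.6832  0.0343  0.02  ]
 [ 0.6296  0.0549  0.02  ]
 [ 0.6108 -0.1554  0.02  ]
 [ 0.5547 -0.1373  0.02  ]]
-111.08666951825228
spare [[0.57935029 0.35000902 0.025     ]]
```

The top view shows the hub at (492,245), the pin top at (494,270), the knob top at (400,205) and the spare carousel at (193,239). The side view agrees to about 2 mm. Knob to axis is 188 mm and pin to axis 55 mm, both as specified. The carousel has to turn about +90° CCW. Next I work out the approach.

```bash
cat >> h.py <<'E'
def togo(p,head=None):
    s=arm.read_state(); R=cv2.Rodrigues(np.array(s["ee_rot"],float))[0]; x=np.array(s["position"])
    print("t",round(float(s["time_s"]),2),"pos",x.round(4),"x-heading",np.degrees(np.arctan2(R[1,0],R[0,0])).round(2),"z",R[:,2].round(3),"q7",round(float(s["joint_pos"][6]),2),"F",np.round(s["wrist_force"],1),"w",round(float(s["grip_width"]),4))
    if p is not None: print("tool offset to go",(R.T@(np.array(p)-x)).round(4))
    return s,R,x
E
python3 -c "
from h import *
togo([.625,-.039,.25])"
```

```text
t 0.1 pos [0.2768 0.6151 0.2523] x-heading 65.78 z [-0.001 -0.002 -1.   ] q7 -0.08 F [-0.3 -0.9 -0.1] w 0.0854
tool offset to go [-0.4537  0.586   0.0032]
```

```bash
python3 -m handwheel '{"offset":[[-0.015,0.019,0],[-0.027,0.035,0],[-0.027,0.035,0],[-0.027,0.035,0],[-0.027,0.035,0],[-0.027,0.035,0],[-0.027,0.035,0],[-0.027,0.035,0],[-0.027,0.035,0],[-0.027,0.035,0]],"twist":[[0,0,0],[0,0,0],[0,0,0],[0,0,0],[0,0,0],[0,0,0],[0,0,0],[0,0,0],[0,0,0],[0,0,0]],"jaw":[1,1,1,1,1,1,1,1,1,1]}' 30
python3 -c "
from h import *
togo([.625,-.039,.25])"
```

```text
time_s: 1.1
position: [0.476, 0.2414, 0.2531]
ee_rot: [-2.638, -1.706, 0.001]
wrist_force: [0.7, 0.8, 0.8]
grip_width: 0.0856
t 1.1 pos [0.476  0.2414 0.2531] x-heading 65.78 z [-0. -0. -1.] q7 0.63 F [0.7 0.8 0.8] w 0.0856
tool offset to go [-0.1947  0.2509  0.0031]
```

```bash
python3 -m handwheel '{"offset":[[-0.027,0.035,0],[-0.027,0.035,0],[-0.027,0.035,0],[-0.027,0.035,0],[-0.027,0.035,0],[-0.027,0.035,0],[-0.015,0.020,0],[0,0,0],[0,0,0],[0,0,0]],"twist":[[0,0,0],[0,0,0],[0,0,0],[0,0,0],[0,0,0],[0,0,0],[0,0,0.07],[0,0,0.14],[0,0,0.14],[0,0,0.14]],"jaw":[1,1,1,1,1,1,1,1,1,1]}' 
python3 -m handwheel '{"offset":[[0,0,0],[0,0,0],[0,0,0],[0,0,0],[0,0,0],[0,0,0],[0,0,0],[0,0,0],[0,0,0],[0,0,0]],"twist":[[0,0,0.14],[0,0,0.14],[0,0,0.14],[0,0,0.14],[0,0,0.14],[0,0,0.14],[0,0,0.14],[0,0,0.14],[0,0,0.14],[0,0,0.14]],"jaw":[1,1,1,1,1,1,1,1,1,1]}' 
python3 -c "
from h import *
togo([.625,-.039,.25])"
```

```text
time_s: 2.1
position: [0.6125, -0.0118, 0.2527]
ee_rot: [-2.976, -1.003, 0.001]
wrist_force: [0.0, -0.5, 0.4]
grip_width: 0.0855
time_s: 3.1
position: [0.6125, -0.0112, 0.2529]
ee_rot: [-2.923, 1.149, 0.002]
wrist_force: [0.5, -0.6, -0.1]
grip_width: 0.0854
t 3.1 pos [ 0.6125 -0.0112  0.2529] x-heading -42.9 z [-0.001  0.001 -1.   ] q7 -0.54 F [ 0.5 -0.6 -0.1] w 0.0854
tool offset to go [0.0281 0.0118 0.0028]
```

```bash
python3 -m handwheel '{"offset":[[0,0,0],[0,0,0],[0,0,0],[0,0,0],[0,0,0],[0,0,0],[0,0,0],[0,0,0],[0,0,0],[0,0,0]],"twist":[[0,0,0.14],[0,0,0.14],[0,0,0.14],[0,0,0.14],[0,0,0.14],[0,0,0.14],[0,0,0.14],[0,0,0.14],[0,0,0.08],[0,0,0]],"jaw":[1,1,1,1,1,1,1,1,1,1]}' 
python3 - <<'E'
from h import *
togo([.625,-.039,.25])
c=cam("wrist"); im,d=arm.grab_frame("wrist"); cv2.imwrite("pics/w1.png",im[:,:,::-1])
print(proj(c,[[.625,-.039,.1],[.5046,-.1941,.115],[.556,-.213,.056]]).round(1)); print(-c[2].T@c[3],c[2][2])
E
```

```text
time_s: 4.1
position: [0.6126, -0.0112, 0.2527]
ee_rot: [1.773, -2.593, -0.001]
wrist_force: [0.1, 1.0, -0.7]
grip_width: 0.0853
t 4.1 pos [ 0.6126 -0.0112  0.2527] x-heading -111.28 z [-0.001  0.    -1.   ] q7 -1.58 F [ 0.1  1.  -0.7] w 0.0853
tool offset to go [ 0.0214 -0.0217  0.0027]
[[351.5 194.1]
 [605.8 275. ]
 [572.6 185.4]]
[ 0.68920393 -0.04151343  0.37297865] [-0.29891991  0.11537508 -0.94727793]
```

View pics/w1.png

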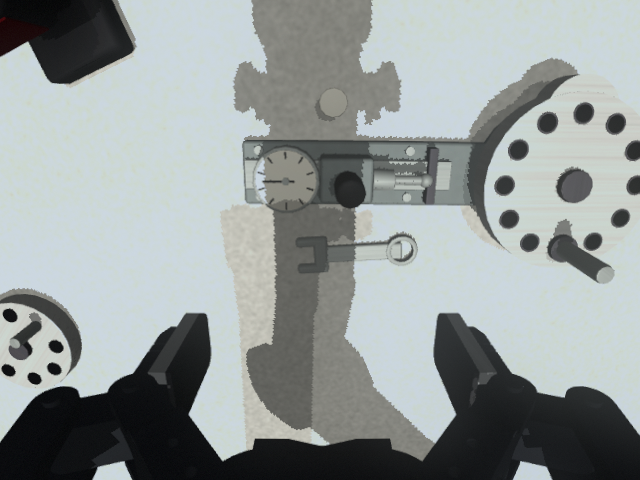

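The wrist view shows the knob at (351,195) and the pin top at (604,274), both within 2 px of where I predicted them. I move over the knob and go down.

```bash
python3 -m handwheel '{"offset":[[0.021,-0.022,0],[0,0,0],[0,0,0.02],[0,0,0.035],[0,0,0.035],[0,0,0.035],[0,0,0.025],[0,0,0.015],[0,0,0],[0,0,0]],"twist":[[0,0,0],[0,0,0],[0,0,0],[0,0,0],[0,0,0],[0,0,0],[0,0,0],[0,0,0],[0,0,0],[0,0,0]],"jaw":[1,1,1,1,1,1,1,1,1,1]}' 20
python3 - <<'E'
from h import *
togo([.625,-.039,.088])
im,d=arm.grab_frame("wrist"); cv2.imwrite("pics/w2.png",im[:,:,::-1])
im,d=arm.grab_frame("side"); cv2.imwrite("pics/s2.png",im[:,:,::-1])
E
```

```text
time_s: 5.15
position: [0.6263, -0.0402, 0.0892]
ee_rot: [-1.773, 2.592, -0.001]
wrist_force: [-0.4, 0.3, 0.2]
grip_width: 0.0855
t 5.15 pos [ 0.6263 -0.0402  0.0892] x-heading -111.26 z [ 0.001  0.    -1.   ] q7 -1.4 F [-0.4  0.3  0.2] w 0.0855
tool offset to go [-0.0006  0.0016  0.0012]
```

View pics/w2.png

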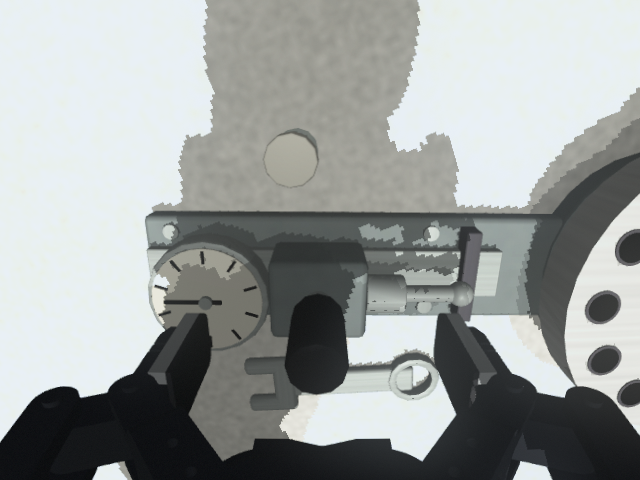

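View pics/s2.png

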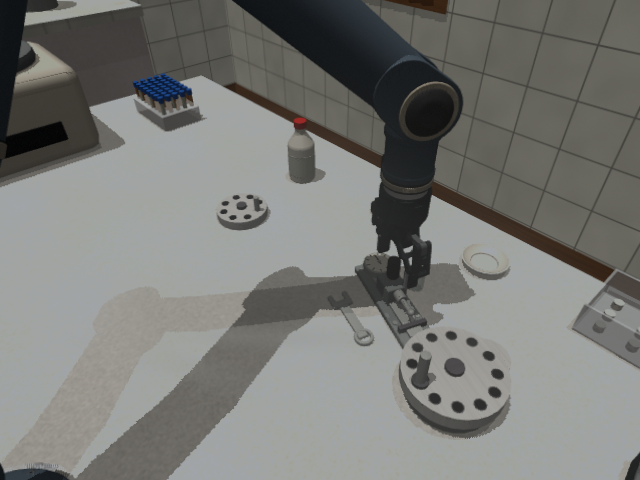

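Knob sits midway between the pads (jaws at x≈190 and 450, knob at 318). I close on it.

```bash
python3 -m handwheel '{"offset":[[-0.0005,0.0015,0.001],[0,0,0],[0,0,0],[0,0,0],[0,0,0],[0,0,0],[0,0,0],[0,0,0]],"twist":[[0,0,0],[0,0,0],[0,0,0],[0,0,0],[0,0,0],[0,0,0],[0,0,0],[0,0,0]],"jaw":[0,0,0,0,0,0,0,0]}' 30
python3 -c "
from h import *
togo([.625,-.039,.088])"
```

```text
time_s: 6.05
position: [0.6247, -0.0386, 0.0877]
ee_rot: [-1.773, 2.592, 0.001]
wrist_force: [-0.7, 1.8, 4.8]
grip_width: 0.0213
t 6.05 pos [ 0.6247 -0.0386  0.0877] x-heading -111.25 z [ 0.     0.001 -1.   ] q7 -1.4 F [-0.7  1.8  4.8] w 0.0213
tool offset to go [ 0.0003 -0.0004 -0.0003]
```

```bash
python3 -m handwheel '{"offset":[[0.004,0,0],[0.006,0,0],[0.006,0,0],[0.006,0,0],[0.006,0,0],[0.006,0,0],[0.005,0,0],[0.003,0,0],[0,0,0]],"twist":[[0,0,0],[0,0,0],[0,0,0],[0,0,0],[0,0,0],[0,0,0],[0,0,0],[0,0,0],[0,0,0]],"jaw":[0,0,0,0,0,0,0,0,0]}'
python3 -c "
from h import *
s,R,x=togo([.556,-.213,.088]);print(R.T@np.array(s['wrist_force']))"
```

```text
time_s: 6.95
position: [0.6097, -0.0764, 0.0876]
ee_rot: [-1.773, 2.591, 0.004]
wrist_force: [-0.6, 5.3, 6.9]
grip_width: 0.0211
t 6.95 pos [ 0.6097 -0.0764  0.0876] x-heading -111.21 z [ 0.     0.003 -1.   ] q7 -1.33 F [-0.6  5.3  6.9] w 0.0211
tool offset to go [ 0.1468  0.0007 -0.0008]
[-4.76221024  2.48396868 -6.86220292]
```

```bash
python3 -m handwheel '{"offset":[[0.003,0,0],[0.002,0,0],[0.0015,0,0],[0,0,0]],"twist":[[0,0,0],[0,0,0],[0,0,0],[0,0,0]],"jaw":[0,0,0,0]}'
python3 -c "
from h import *
s,R,x=togo([.556,-.213,.088]);print(R.T@np.array(s['wrist_force']))"
python3 -m handwheel '{"offset":[[0.0015,0,0],[0,0,0]],"twist":[[0,0,0],[0,0,0]],"jaw":[0,0]}'
python3 -c "
from h import *
s,R,x=togo([.556,-.213,.088]);print(R.T@np.array(s['wrist_force']))"
```

```text
time_s: 7.35
position: [0.6077, -0.0816, 0.0876]
ee_rot: [-1.774, 2.589, 0.005]
wrist_force: [0.9, 7.1, 6.4]
grip_width: 0.0212
t 7.35 pos [ 0.6077 -0.0816  0.0876] x-heading -111.16 z [ 0.001  0.004 -1.   ] q7 -1.32 F [0.9 7.1 6.4] w 0.0212
tool offset to go [ 0.1412  0.0007 -0.0009]
[-6.93919193  1.69663363 -6.37255204]
time_s: 7.55
position: [0.6073, -0.0824, 0.0876]
ee_rot: [-1.774, 2.588, 0.005]
wrist_force: [0.6, 7.2, 6.9]
grip_width: 0.021
t 7.55 pos [ 0.6073 -0.0824  0.0876] x-heading -111.14 z [ 0.001  0.005 -1.   ] q7 -1.32 F [0.6 7.2 6.9] w 0.021
tool offset to go [ 0.1403  0.0008 -0.001 ]
[-6.94117661  1.99930192 -6.82489611]
```

```bash
for i in 1; do python3 -m handwheel '{"offset":[[0.0015,0,0],[0,0,0]],"twist":[[0,0,0],[0,0,0]],"jaw":[0,0]}'
python3 -c "
from h import *
s,R,x=togo([.556,-.213,.088]);print(R.T@np.array(s['wrist_force']))"; done
python3 -m handwheel '{"offset":[[0.002,0,0],[0,0,0]],"twist":[[0,0,0],[0,0,0]],"jaw":[0,0]}'
python3 -c "
from h import *
s,R,x=togo([.556,-.213,.088]);print(R.T@np.array(s['wrist_force']))"
```

```text
time_s: 7.75
position: [0.6073, -0.0824, 0.0876]
ee_rot: [-1.775, 2.587, 0.007]
wrist_force: [1.0, 10.6, 6.3]
grip_width: 0.021
t 7.75 pos [ 0.6073 -0.0824  0.0876] x-heading -111.09 z [ 0.001  0.006 -1.   ] q7 -1.32 F [ 1.  10.6  6.3] w 0.021
tool offset to go [ 0.1403  0.0009 -0.0013]
[-10.26973958   2.82849333  -6.27482373]
time_s: 7.95
position: [0.6073, -0.0824, 0.0876]
ee_rot: [-1.775, 2.584, 0.01]
wrist_force: [1.9, 13.2, 6.4]
grip_width: 0.0213
t 7.95 pos [ 0.6073 -0.0824  0.0876] x-heading -111.01 z [ 0.002  0.009 -1.   ] q7 -1.31 F [ 1.9 13.2  6.4] w 0.0213
tool offset to go [ 0.1403  0.0011 -0.0016]
[-13.01138455   2.96741326  -6.31090424]
```

Reached the stop: the position holds at 140.3 mm from the axis while the push force rises. I ease off slightly while still pressing toward the stop, release and rise.

```bash
python3 -m handwheel '{"offset":[[-0.002,0,0],[0,0,0],[0,0,0],[0,0,0],[0,0,0],[0,0,0],[0,0,-0.02],[0,0,-0.04],[0,0,-0.04],[0,0,-0.01]],"twist":[[0,0,0],[0,0,0],[0,0,0],[0,0,0],[0,0,0],[0,0,0],[0,0,0],[0,0,0],[0,0,0],[0,0,0]],"jaw":[0,0.5,1,1,1,1,1,1,1,1]}'
python3 - <<'E'
from h import *
togo([.5046,-.1941,.2])
for n in("wrist","top"):
    im,d=arm.grab_frame(n); cv2.imwrite(f"pics/{n}3.png",im[:,:,::-1])
E
```

```text
time_s: 8.95
position: [0.6078, -0.0886, 0.2016]
ee_rot: [-1.769, 2.59, -0.008]
wrist_force: [0.1, 0.5, 0.0]
grip_width: 0.0854
t 8.95 pos [ 0.6078 -0.0886  0.2016] x-heading -111.32 z [ 0.007 -0.001 -1.   ] q7 -1.41 F [0.1 0.5 0. ] w 0.0854
tool offset to go [0.1358 0.0578 0.001 ]
```

View pics/wrist3.png

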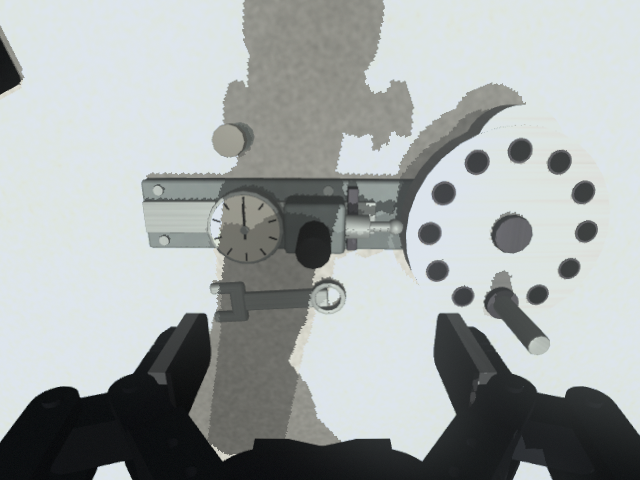

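```bash
python3 - <<'E'
from h import *
c=cam("wrist");t=cam("top")
h=onplane(c,[(513,233)],.056)[0];p=onplane(c,[(539,345)],.115)[0];k=onplane(c,[(312,253)],.1)[0]
print(h,p,k,np.linalg.norm((p-h)[:2]),np.linalg.norm((k-h)[:2]),np.degrees(np.arctan2(*(p-h)[1::-1])),np.degrees(np.arctan2(*(k-h)[1::-1])))
a=cv2.imread("pics/top3.png")[160:300,330:540]
cv2.imwrite("pics/c3.png",cv2.convertScaleAbs(cv2.resize(a,None,fx=3.8,fy=3.8,interpolation=cv2.INTER_CUBIC),alpha=1.5))
togo([.5046,-.1941,.2])
E
```

```text
[ 0.55475163 -0.21286799  0.056     ] [ 0.50592188 -0.19186975  0.115     ] [ 0.60726922 -0.08208168  0.1       ] 0.053153270953262194 0.14093671238357397 156.73086389395758 68.12194316741683
t 9.05 pos [ 0.6066 -0.0875  0.199 ] x-heading -111.28 z [ 0.004  0.    -1.   ] q7 -1.41 F [-0.4  0.8 -0.7] w 0.0855
tool offset to go [ 0.1363  0.0564 -0.0014]
```

View pics/c3.png

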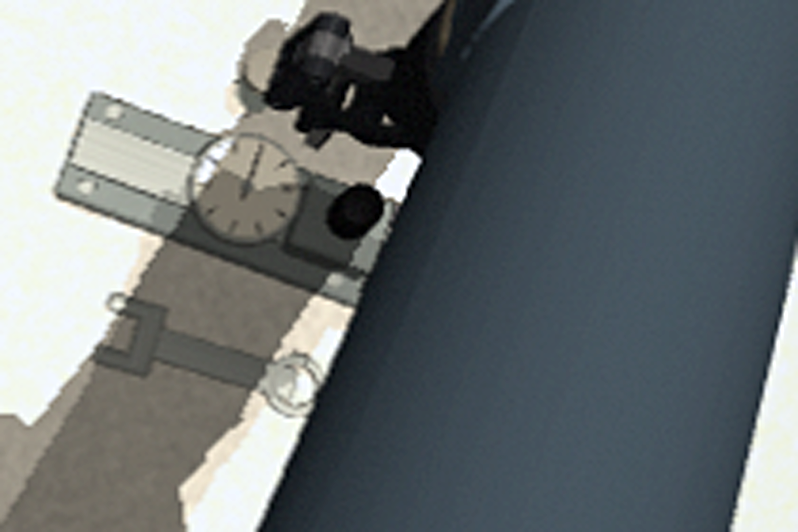

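The carriage is now hard against the stop bar, the ball tip is on the rim, the dial needle has swung about 90°, and the pin has not moved. Next, the pin.

```bash
python3 -m handwheel '{"offset":[[0.034,0.014,0],[0.034,0.014,0],[0.034,0.014,0],[0.034,0.014,0],[0,0,0],[0,0,0],[0,0,0],[0,0,0.01]],"twist":[[0,0,0],[0,0,0],[0,0,0],[0,0,0],[0,0,0],[0,0,0],[0,0,0],[0,0,0]],"jaw":[1,1,1,1,1,1,1,1]}'
python3 - <<'E'
from h import *
togo([.5046,-.1941,.101])
im,d=arm.grab_frame("wrist"); cv2.imwrite(f"pics/w4.png",im[:,:,::-1])
print(proj(cam("wrist"),[[.5046,-.1941,.115]]))
E
```

```text
time_s: 9.85
position: [0.5057, -0.1926, 0.1872]
ee_rot: [-1.776, 2.59, -0.002]
wrist_force: [1.2, -0.1, 0.3]
grip_width: 0.0853
t 9.85 pos [ 0.5057 -0.1926  0.1872] x-heading -111.12 z [ 0.002 -0.    -1.   ] q7 -1.21 F [ 1.2 -0.1  0.3] w 0.0853
tool offset to go [0.0018 0.0007 0.0862]
[[324.41374152 267.70673579]]
```

View pics/w4.png

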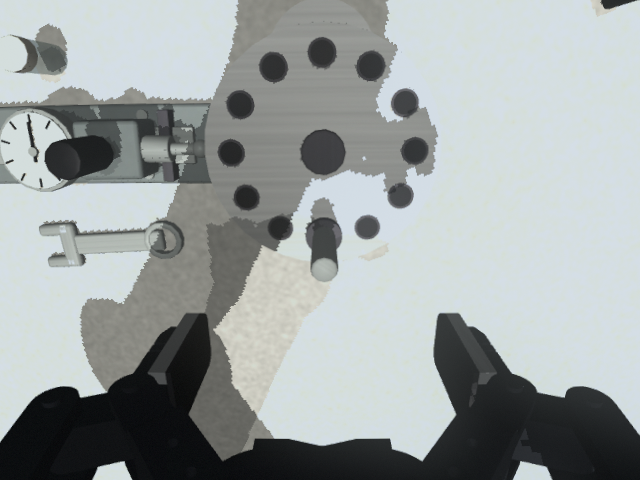

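```bash
python3 -m handwheel '{"offset":[[0.0015,0.001,0.02],[0,0,0.03],[0,0,0.025],[0,0,0.011],[0,0,0],[0,0,0]],"twist":[[0,0,0],[0,0,0],[0,0,0],[0,0,0],[0,0,0],[0,0,0]],"jaw":[1,1,1,1,1,1]}'
python3 -m handwheel '{"offset":[[0,0,0],[0,0,0],[0,0,0],[0,0,0],[0,0,0],[0,0,0],[0,0,0],[0,0,0],[0,0,0],[0,0,0]],"twist":[[0,0,0],[0,0,0],[0,0,0],[0,0,0],[0,0,0],[0,0,0],[0,0,0],[0,0,0],[0,0,0],[0,0,0]],"jaw":[0,0,0,0,0,0,0,0,0,0]}' 30
python3 - <<'E'
from h import *
togo([.5046,-.1941,.101])
im,d=arm.grab_frame("wrist"); cv2.imwrite(f"pics/w5.png",im[:,:,::-1])
E
```

```text
time_s: 10.5
position: [0.5033, -0.1947, 0.1017]
ee_rot: [-1.774, 2.593, -0.001]
wrist_force: [-0.4, -0.6, -0.4]
grip_width: 0.0854
time_s: 11.5
position: [0.503, -0.1941, 0.1016]
ee_rot: [-1.773, 2.592, 0.001]
wrist_force: [-0.2, 1.7, 4.8]
grip_width: 0.014
t 11.5 pos [ 0.503  -0.1941  0.1016] x-heading -111.25 z [ 0.     0.001 -1.   ] q7 -1.1 F [-0.2  1.7  4.8] w 0.014
tool offset to go [-0.0006 -0.0015  0.0006]
```

View pics/w5.png

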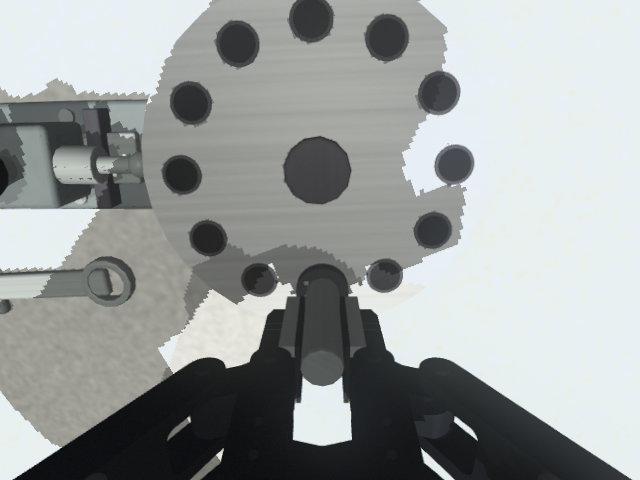

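```bash
python3 -m handwheel '{"offset":[[0.0028,0,0],[0.0055,-0.0001,0],[0.0055,-0.0001,0],[0.0055,-0.0001,0],[0.0055,-0.0001,0],[0,0,0]],"twist":[[0,0,-0.05],[0,0,-0.1],[0,0,-0.1],[0,0,-0.1],[0,0,-0.1],[0,0,0]],"jaw":[0,0,0,0,0,0]}'
cat >> h.py <<'E'
def pin(H=np.array([.5553,-.2127])):
    s,R,x=togo(None); v=x[:2]-H
    print("r",np.linalg.norm(v).round(4),"ang",np.degrees(np.arctan2(v[1],v[0])).round(2),"Ftool",(R.T@np.array(s["wrist_force"])).round(1))
E
python3 -c "
from h import *
pin()"
```

```text
time_s: 12.15
position: [0.5002, -0.2194, 0.1016]
ee_rot: [-2.307, 2.13, -0.006]
wrist_force: [4.8, 0.1, -0.8]
grip_width: 0.014
t 12.15 pos [ 0.5002 -0.2194  0.1016] x-heading -85.43 z [ 0.004 -0.001 -1.   ] q7 -0.69 F [ 4.8  0.1 -0.8] w 0.014
r 0.0555 ang -173.06 Ftool [ 0.3 -4.8  0.8]
```

```bash
python3 -m handwheel '{"offset":[[0.0055,-0.0003,0],[0.0055,-0.0003,0],[0.0055,-0.0003,0],[0.0055,-0.0003,0],[0.0055,-0.0002,0],[0.0055,-0.0002,0],[0.0055,-0.0002,0],[0.0055,-0.0002,0],[0.0055,-0.0002,0],[0,0,0]],"twist":[[0,0,-0.1],[0,0,-0.1],[0,0,-0.1],[0,0,-0.1],[0,0,-0.1],[0,0,-0.1],[0,0,-0.1],[0,0,-0.1],[0,0,-0.1],[0,0,0]],"jaw":[0,0,0,0,0,0,0,0,0,0]}'
python3 - <<'E'
from h import *
pin()
im,d=arm.grab_frame("wrist"); cv2.imwrite(f"pics/w6.png",im[:,:,::-1])
im,d=arm.grab_frame("side"); cv2.imwrite(f"pics/s6.png",im[:,:,::-1])
E
```

```text
time_s: 13.15
position: [0.5245, -0.2592, 0.1015]
ee_rot: [-3.004, 0.914, -0.004]
wrist_force: [4.5, 3.5, 2.1]
grip_width: 0.0143
t 13.15 pos [ 0.5245 -0.2592  0.1015] x-heading -33.84 z [ 0.003  0.001 -1.   ] q7 0.09 F [4.5 3.5 2.1] w 0.0143
r 0.0558 ang -123.51 Ftool [ 1.8 -5.4 -2.1]
```

View pics/w6.png

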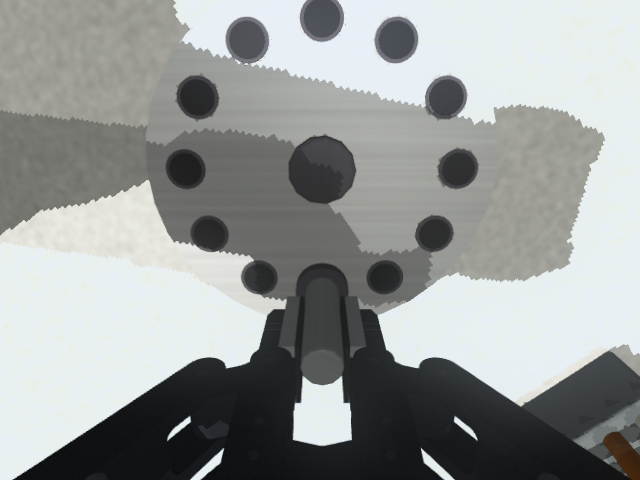

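View pics/s6.png

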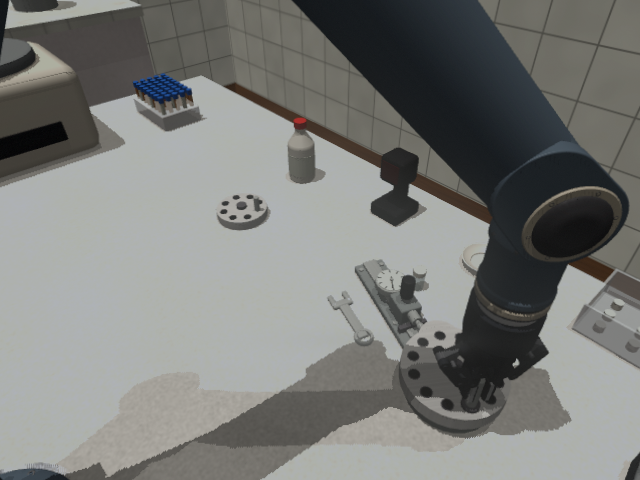

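```bash
python3 -m handwheel '{"offset":[[0.0038,-0.0003,0],[0.0038,-0.0003,0],[0.0038,-0.0003,0],[0,0,0],[0,0,0]],"twist":[[0,0,-0.068],[0,0,-0.068],[0,0,-0.068],[0,0,0],[0,0,0]],"jaw":[0,0,0,0,0]}'
python3 - <<'E'
from h import *
pin()
c=cam("wrist");im,d=arm.grab_frame("wrist"); cv2.imwrite(f"pics/w7.png",im[:,:,::-1])
a=im[::1]
E
```

```text
time_s: 13.75
position: [0.5344, -0.2645, 0.1016]
ee_rot: [-3.082, 0.607, -0.004]
wrist_force: [4.7, 2.4, 1.7]
grip_width: 0.0141
t 13.75 pos [ 0.5344 -0.2645  0.1016] x-heading -22.3 z [ 0.003  0.    -1.   ] q7 0.25 F [4.7 2.4 1.7] w 0.0141
r 0.0558 ang -112.01 Ftool [ 3.5 -4.  -1.7]
```

View pics/w7.png

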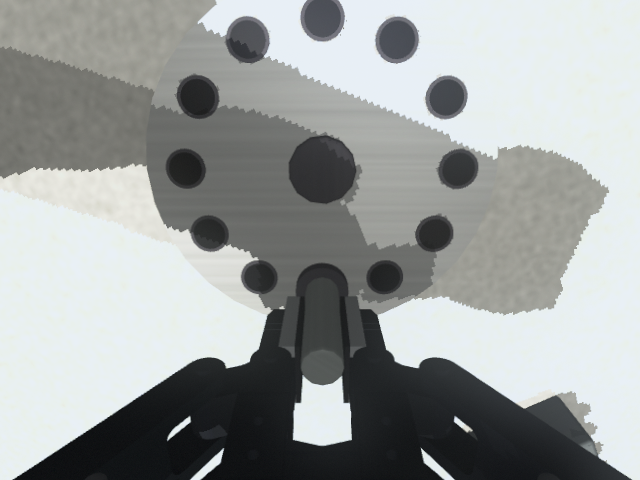

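```bash
python3 -m handwheel '{"offset":[[0,0,0],[0,0,0],[0,0,0],[0,0,0],[0,0,0],[0,0,-0.02],[0,0,-0.04],[0,0,-0.04],[0,0,-0.04],[0,0,0]],"twist":[[0,0,0],[0,0,0],[0,0,0],[0,0,0],[0,0,0],[0,0,0],[0,0,0],[0,0,0],[0,0,0],[0,0,0]],"jaw":[0.3,0.6,1,1,1,1,1,1,1,1]}'
python3 - <<'E'
from h import *
pin()
c=cam("wrist");im,d=arm.grab_frame("wrist"); cv2.imwrite(f"pics/w8.png",im[:,:,::-1])
np.savez("w8.npz",K=c[0],D=c[1],R=c[2],t=c[3])
im,d=arm.grab_frame("top"); cv2.imwrite(f"pics/t8.png",im[:,:,::-1])
E
```

```text
time_s: 14.8
position: [0.5353, -0.2673, 0.2473]
ee_rot: [3.081, -0.606, 0.018]
wrist_force: [0.6, -0.2, 0.3]
grip_width: 0.0854
t 14.8 pos [ 0.5353 -0.2673  0.2473] x-heading -22.27 z [ 0.011 -0.004 -1.   ] q7 0.18 F [ 0.6 -0.2  0.3] w 0.0854
r 0.0582 ang -110.11 Ftool [ 0.7 -0.  -0.3]
```

View pics/w8.png

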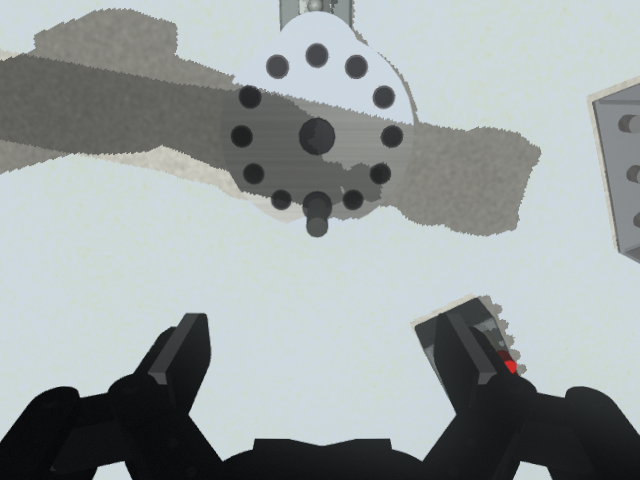

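View pics/t8.png

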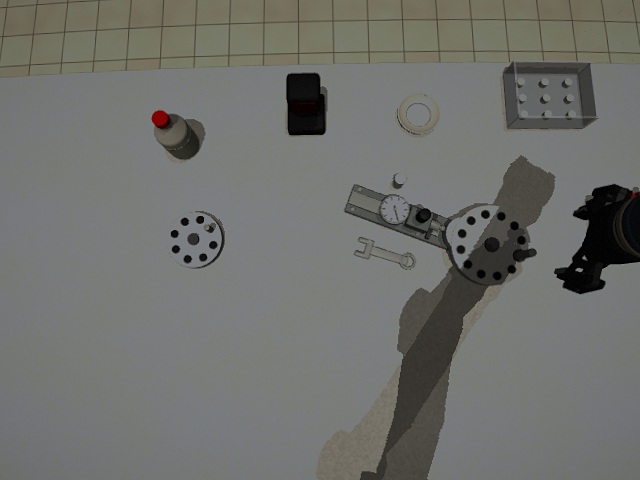

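The wrist view shows the lobe at (317,12) right under the plunger, with the hub at (317,136) and pin top at (317,228) in line with it. I check this on an enlarged top view.

```bash
python3 - <<'E'
import cv2
a=cv2.imread("pics/t8.png")[170:300,330:550]
cv2.imwrite("pics/c8.png",cv2.convertScaleAbs(cv2.resize(a,None,fx=3.6,fy=3.6,interpolation=cv2.INTER_CUBIC),alpha=1.5))
a=cv2.imread("pics/w8.png")[0:250,210:440]
cv2.imwrite("pics/c9.png",cv2.convertScaleAbs(cv2.resize(a,None,fx=2.4,fy=2.4,interpolation=cv2.INTER_CUBIC),alpha=1.3))
E
```

```text
(no output)
```

View pics/c8.png

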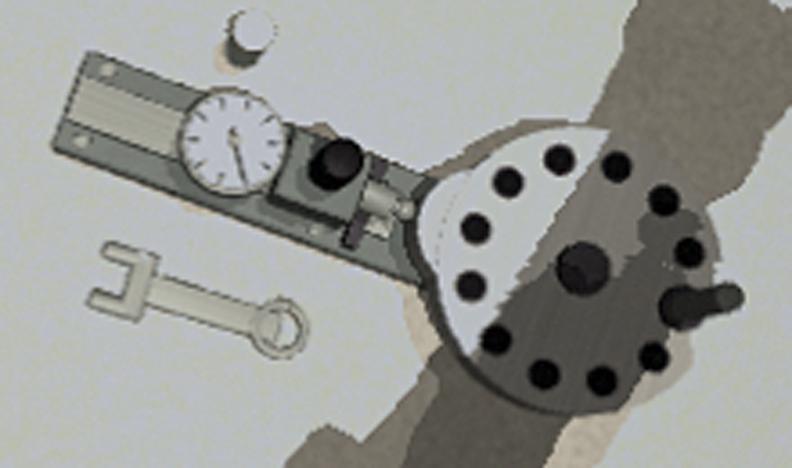

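View pics/c9.png

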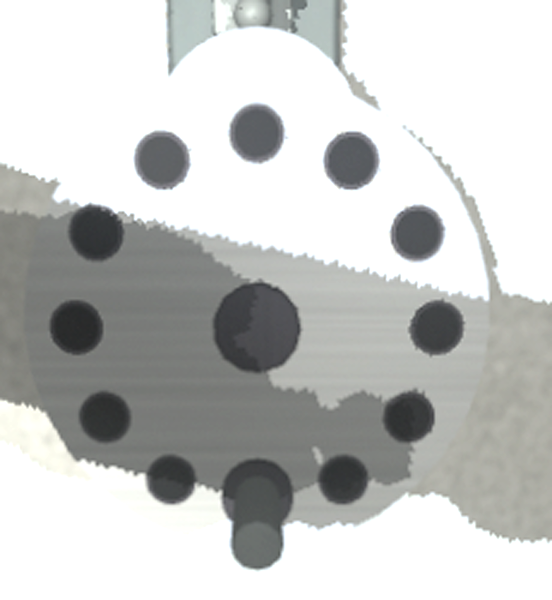

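```bash
python3 - <<'E'
from h import *
t=cam("top"); z=np.load("w8.npz"); w=(z["K"],z["D"],z["R"],z["t"])
ang=lambda v:round(float(np.degrees(np.arctan2(v[1],v[0])))%360,2)
for n,c,f,o,pts in(("top",t,3.6,(330,170),dict(hub=(582,268,.056),pin=(731,297,.115),base=(683,306,.06),hole=(475,229,.054),ball=(405,208,.047),knob=(345,158,.1))),
 ("wrist",w,2.4,(210,0),dict(hub=(257,327,.056),pin=(257,545,.115),hole=(257,132,.054),ball=(252,10,.046)))):
    P={k:onplane(c,[((u+.5)/f-.5+o[0],(v+.5)/f-.5+o[1])],zz)[0] for k,(u,v,zz) in pts.items()}
    for k in P:
        d=P[k]-P["hub"]; print(n,k,P[k].round(4),np.linalg.norm(d[:2]).round(4),ang(d) if k in("ball","knob","hole") else ang(-d))
E
```

```text
top hub [ 0.557  -0.2134  0.056 ] 0.0 180.0
top pin [ 0.5351 -0.2644  0.115 ] 0.0555 66.71
top base [ 0.5361 -0.2633  0.06  ] 0.0541 67.3
top hole [ 0.5784 -0.1595  0.054 ] 0.058 68.38
top ball [ 0.591  -0.1254  0.047 ] 0.0943 68.91
top knob [ 0.6081 -0.0839  0.1   ] 0.1393 68.47
wrist hub [ 0.5559 -0.213   0.056 ] 0.0 180.0
wrist pin [ 0.5351 -0.2634  0.115 ] 0.0545 67.63
wrist hole [ 0.5781 -0.1591  0.054 ] 0.0582 67.62
wrist ball [ 0.5902 -0.1255  0.046 ] 0.094 68.56
```

```bash
python3 -m handwheel '{"offset":[[0,0,-0.02],[0,0,0],[0,0,0]],"twist":[[0,0,0],[0,0,0],[0,0,0]],"jaw":[1,1,1]}'
python3 - <<'E'
from h import *
im,d=arm.grab_frame("top"); a=cv2.imread("pics/t8.png")[:,:,::-1].astype(int)
df=np.abs(im.astype(int)-a).sum(2)
print("stand diff>60:",(df[180:290,340:440]>60).sum(),"spare:",(np.abs(im.astype(int)-np.load("top0im.npy"))[200:275,160:230].sum(2)>60).sum())
print(onplane(cam("top"),[(193,239)],.025)); arm.sign_off()
E
```

```text
time_s: 15.2
position: [0.5322, -0.265, 0.2599]
ee_rot: [-3.082, 0.606, 0.003]
wrist_force: [0.0, -0.8, -0.0]
grip_width: 0.0855
stand diff>60: 17 spare: 0
[[0.57935029 0.35000902 0.025     ]]
the job is handed in; nothing more can be done
```

I slid the indicator up to its stop first. With it pressing, I turned the carousel about 88° by its pin until the high spot was under the plunger. I then let go, lifted clear and handed in at about 15 s.

- **Stop:** the knob held at 140.3 mm from the axis while the push force rose to 13 N. After release the cameras put it at 139–141 mm.
- **High spot:** the plunger's ball centre is 94 mm from the axis, which fits the ball resting on the 88 mm lobe. I did not read the plunger's travel directly.
- **Alignment:** the lobe's direction came out at 66.7–68.4° and the plunger line at 68.5–68.9°. The carousel may therefore be about 1° short, which is close to the measuring error, so I left it.
- **Spare carousel:** the top image shows no change around it.
- **Robot:** the gripper was open and the fingertips about 240 mm above the bench, touching nothing. The force reading was near zero.

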